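# Put the stray screwdriver away in the bench cabinet drawer

## Task

A screwdriver has been left in the pen block on the lab bench. Pull the drawer of the small wooden cabinet well open by its handle, then draw the screwdriver up out of the block and stand it, blade down, in the empty middle compartment right behind the drawer front, setting it down rather than dropping it (it may lean there). Leave the drawer open, keep the marker and the spatula in the block, and do not disturb the brown bottle.

Things in the scene. Friction and masses are not known exactly. Their poses are not given: they have to be found in the camera images.
- cabinet: Fixed oak-coloured bench cabinet with one drawer, 240 deep (x) x 180 wide (y) x 190 mm high, standing on the bench. Origin: centre of its underside. Its own -x axis points out of its front, roughly towards the robot; the drawer slides along that axis.
- tooldrawer (a joint): Opening of the drawer in m: 0 shut, at most 0.15. It starts shut or up to 20 mm open, slides with a friction of about 2.5 N and stays where it is left. 0.10 or more is well open.
- drawer_handle (a point): Middle of the drawer's steel bar handle: level, 100 mm long along the cabinet's y, 11 mm thick, bar centre 35 mm out from the panel's face, 40 mm below the cabinet's top and 150 mm above the bench. It can be pinched from above, one finger in the gap to the panel. Cabinet's axes; moves with the drawer.
- compartment (a point): Floor centre of the empty middle compartment, 16 mm above the bench; cabinet's axes; moves with the drawer. 50 x 50 mm inside, side and rear walls 80 mm high; its front is the drawer's front panel, 25 mm from here towards cabinet -x, 159 mm above this floor: put the fingers either side along cabinet y. Handle: 74 mm towards -x. The drawer's other spaces hold cartons lower than the walls.
- pen_block: Fixed pale wooden block, 60 (x) x 160 (y) x 86 mm high, left or right of the cabinet. Origin: centre of its underside. Three square wells, 30 mm wide and 80 mm deep (floor 6 mm above the bench), in a row along its y at -50, 0 and +50 mm; screwdriver, marker and spatula each stand in one, in any order.
- screwdriver: Screwdriver, blade down, nearly upright in a well: steel shaft 8 mm thick, 70 mm long, then a black handle with grey ribs, 26 mm in diameter and 80 mm long (thickest of the three items), waisted to 18 mm from 88 to 98 mm above the tip; 150 mm overall, 60 to 130 g. Origin: lower end of the shaft; z axis along it towards the handle. Its top 70 mm show above the block.
- marker: Capped marker pen in the pen block, to be left there: white barrel, grey cap with clip, 18 mm thick, 140 mm long. Origin: centre of its lower end. It may lean up to 10 degrees.
- spatula: Lab spatula in the pen block, to be left there: wooden grip 20 mm thick and 85 mm long standing in the well, thin steel neck and a flat steel blade 18 mm wide at the top; 157 mm overall. Origin: centre of its lower end. It may lean a few degrees.
- tube_rack: Fixed round green rack, 104 mm in diameter and 60 mm high, with capped tubes up to 114 mm above the bench, on the other side of the cabinet from the pen block. Bystander. Origin: centre of its underside.
- amber_bottle: Loose brown glass jar with a white lid, 60 mm in diameter, 130 mm high, standing on the left beyond the block or rack; not to be moved. Origin: centre of its underside.
Not all that is in view belongs to the job. What is shaped like the pen_block but blue is not meant.

How it is judged:
By the outcome, as a careful person would: the job done as asked, in the order asked, and still so for the second after the job is handed in, with the robot touching nothing.
It also fails if it takes over 61 s, if anything falls off the work surface, if the arm or the gripper's body presses on something with over 40 N, if the wrist force passes 120 N, or if a joint passes its speed limit or range.

## Robot

A 6-joint arm with a two-finger parallel gripper is mounted at the origin on the work surface. World frame = base frame: x ahead of the robot, y to its left, z up, the work surface at z = 0. Lengths are in m, angles in rad, forces in N, time in s.
With the tool pointing down it reaches from about 0.35 to 0.8 m from the base axis. Payload 7.3 kg.
Tool frame: the origin (TCP) lies at the very end of the fingers, on their centre line; the grasp point (between the pads) lies 19 mm behind it; z points along the fingers, y is the line along which they close (so a half turn about z gives the same grasp; the last joint's range is limited). The gripper opens to 85 mm and grips with 20 to 120 N. Pads are 22 mm wide; open, the fingers measure 114 mm over their backs; the gripper's body (76 mm by 85 mm) begins 54 mm behind the grasp point. The pads swing forward as they close: fully open they stand 13 mm farther back than shut.
Start: joints at [-1.252, 0.342, 1.524, -0, 1.275, -0.146], TCP at [0.235, -0.469, 0.231] pointing down, gripper open.
Joint ranges: [-2.53, 2.53], [-0.77, 2.02], [0.04, 2.7], [-1, 4.14], [0.28, 2.66], [-3.11, 3.11]. Speed limits (rad/s): [2.57, 2.57, 3.14, 3.14, 3.14, 3.14].

## Interface

Orientations are given as a unit quaternion [x, y, z, w].
In Python, from bench import readout, viewer, close_job gives the robot as it stands.
- The arm moves only by the tool servo_tool, never from a script. Its argument "motion" is one flat list of numbers, 5 for each row, row after row: the shift along the tool's x, y, z in mm, then the turn about the tool's z in rad, then the opening, from -1 (shut) to 1 (fully open). In form: [dx, dy, dz, yaw, hand, dx, dy, dz, yaw, hand, ...]. A call has 1 to 20 rows; each row shifts and turns the commanded pose from where the row before left it, along the tool's axes as they then stand; what a row does not reach is not made up. A row lasts 1/8 s, in which the tool goes at most 62.5 mm and 10.7 degrees, less where a joint would pass 70% of its speed; a pose out of reach is approached as far as the arm can. A call is refused whole if a number of a shift passes 62.5 or a number of a turn 0.188, either way. A call with a gripper value outside its range is refused whole. The fingers move at their own pace and stop on an object; "newtons" is the grip in N (left out, the last holds). Time passes only in rows, so rows that do not move let the fingers close. It gives the time, the measured TCP pose, the force, the opening and the grip force at its end, in the units of the state.
- readout.get_obs(): the state, without advancing time (a new reading comes with each control period).
- viewer.grab_frame(name): name is "scene" or "top"; returns a dict with "pixels" (420x560x3 uint8, red, green, blue), "z_map" (420x560 float32, m along the optical axis (not along the pixel's ray), 0 where there is no reading), "camera_matrix" (3x3 intrinsics, pixels), "extrinsics" (4x4, takes a point from camera to world coordinates). Camera axes: x right, y down, z forward; pixel columns grow to the right and rows downward; lengths in m; the calibration is good to about 2 mm. A picture is of the moment at which its call begins.
- close_job(): hands the job in; it is judged then, once.
The state is a dict: "time_s": time; "joint_positions": joint angles; "qd": joint speeds; "effort": joint torques, N m; "tcp_pos": TCP position; "orientation": TCP orientation; "wrist_force": force on the tool from outside, world axes, zero at the start; "ft_torque": the same for the moment, N m; "grip_width": finger opening in m; "finger_force": force on a finger pad.
Only numpy, scipy, OpenCV 4.12 (cv2) and the standard library are available. Lean on these libraries where they do the work, as an engineer would, in place of code of your own. Each camera call takes 0.05 s, during which the arm holds its last target. There are 200 camera calls.

## Working session

There is one attempt and no reset: what is moved stays moved. The work goes in short steps, Python scripts to look and compute and a tool call to move; the robot and the scene stay as the last step left them, time stands still between calls to the robot, and variables do not carry over. Pictures are saved under pics/ and viewed, at most 10 in all, crops included, and the job is handed in when it is done.

Besides the shell and the picture viewer there is one more tool, called after "Call:" as name(argument=value, ...) on one line, values as JSON. servo_tool: Moves the arm, as the interface text tells. Its arguments: {"type":"object","properties":{"motion":{"type":"array","items":{"type":"number"}},"newtons":{"type":"number"}},"required":["motion"]}

```bash
ls; mkdir -p pics; cat > h.py <<'E'
import numpy as np, cv2
from bench import readout, viewer, close_job
def grab(n):
    f=viewer.grab_frame(n); np.savez('/tmp/%s.npz'%n,**f); return f
def load(n): return dict(np.load('/tmp/%s.npz'%n))
def pts(f):
    K=f['camera_matrix'];z=f['z_map'];v,u=np.indices(z.shape)
    p=np.stack([(u-K[0,2])/K[0,0]*z,(v-K[1,2])/K[1,1]*z,z],-1)
    T=f['extrinsics'];return p@T[:3,:3].T+T[:3,3]
def save(im,name): cv2.imwrite('pics/'+name,cv2.cvtColor(im,cv2.COLOR_RGB2BGR))
E
python3 - <<'E'
from h import *
for n in('scene','top'):
    f=grab(n); save(f['pixels'],n+'1.png'); print(n,f['extrinsics'].round(3).tolist(),f['camera_matrix'].round(1).tolist(),(f['z_map']>0).mean())
print(readout.get_obs())
E
```

```text
pics
scene [[-0.405, -0.87, 0.279, 0.32], [-0.914, 0.384, -0.13, 0.127], [0.006, -0.308, -0.951, 0.971], [0.0, 0.0, 0.0, 1.0]] [[405.1, 0.0, 273.4], [0.0, 405.1, 206.3], [0.0, 0.0, 1.0]] 0.9959013605442177
top [[0.005, -0.99, 0.143, 0.429], [-1.0, -0.001, 0.026, -0.019], [-0.026, -0.143, -0.989, 1.159], [0.0, 0.0, 0.0, 1.0]] [[402.2, 0.0, 272.1], [0.0, 402.2, 212.7], [0.0, 0.0, 1.0]] 0.9961309523809524
{'time_s': 0.1, 'joint_positions': array([-1.25195722e+00,  3.42687709e-01,  1.52487604e+00,  2.19605133e-05,
        1.27541879e+00, -1.46038770e-01]), 'qd': array([ 2.27669905e-03, -8.15617871e-04, -2.81216955e-03, -8.29651582e-05,
        7.93159641e-04, -4.90392808e-04]), 'effort': array([ 2.54554558e-03, -4.34445548e+01, -2.46491647e+01, -5.02555872e-05,
        4.62755183e-03,  1.72053785e-06]), 'tcp_pos': array([ 0.23526437, -0.46895422,  0.23069333]), 'orientation': array([ 9.73107980e-01,  2.30348380e-01, -4.95053814e-05, -6.93259262e-04]), 'wrist_force': array([ 0.85770727,  0.23506376, -0.0694044 ]), 'ft_torque': array([ 0.01556059, -0.05670119, -0.03492078]), 'finger_force': 0.0, 'grip_width': 0.0856594079422467}
```

View pics/scene1.png

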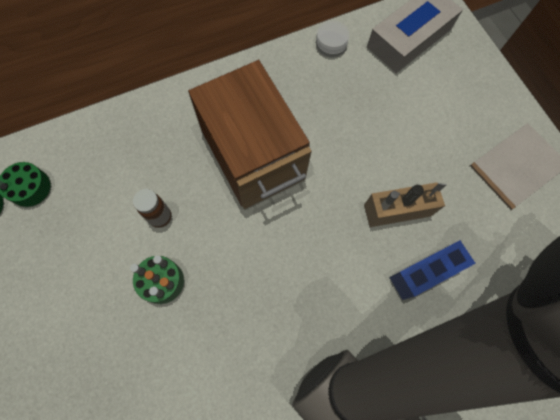

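View pics/top1.png

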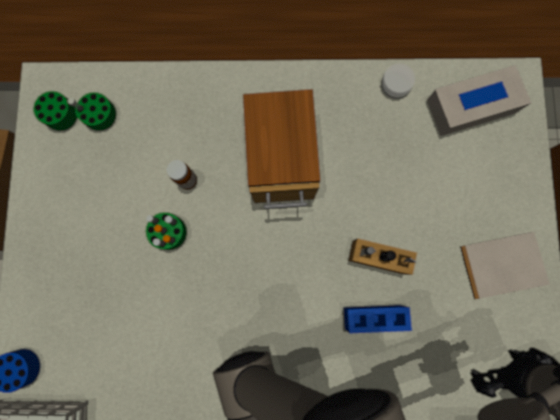

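Scene: cabinet at about (250,130), its handle bar at (282,187), and the wooden block at (405,203). The blue decoy is at (432,270) and the bottle at (152,208). Candidates for the screwdriver, all in the wooden block: grey/white item (390,200), thick black item (413,195), and item with a flat blade (437,188). The black one in the middle well fits the description, so I'll crop in on it and measure.

```bash
python3 - <<'E'
from h import *
out=[]
for n,(r0,r1,c0,c1) in {'scene':(165,235,355,455),'top':(225,285,340,425)}.items():
    f=load(n); out.append(cv2.resize(f['pixels'][r0:r1,c0:c1],(400,290),interpolation=cv2.INTER_CUBIC))
save(np.hstack(out),'crop1.png')
def rect(P,m,name):
    xy=P[m][:,:2]; r=cv2.minAreaRect((xy*1000).astype(np.float32)); print(name,m.sum(),np.round(r[0],1),np.round(r[1],1),round(r[2],1),'z',np.median(P[m][:,2]).round(3))
for n in('scene','top'):
    f=load(n);P=pts(f);x,y,z=P[...,0],P[...,1],P[...,2]
    rect(P,(abs(z-.19)<.006)&(x>.4)&(abs(y)<.3),n+' cabtop')
    m=(abs(z-.155)<.008)&(x>.4)&(x<.62)&(y>-.1)&(y<.1); rect(P,m,n+' handle')
    bx=(x>.3)&(x<.52)&(y<-.15)&(y>-.4)
    k=cv2.morphologyEx((bx&(abs(z-.086)<.006)).astype(np.uint8),cv2.MORPH_OPEN,np.ones((2,2)))>0
    rect(P,k,n+' blocktop')
    hi=(bx&(z>.10)&(z<.18)).astype(np.uint8)
    N,L,S,C=cv2.connectedComponentsWithStats(hi)
    for i in range(1,N):
        q=P[L==i]; 
        if len(q)>4: print(n,i,len(q),C[i].round(),'rgb',f['pixels'][L==i].mean(0).round(),'mean',q.mean(0).round(3),'zmax',q[:,2].max().round(3), 'top',q[q[:,2]>q[:,2].max()-.008].mean(0).round(4))
E
```

```text
scene cabtop 8016 [764.7 -12.7] [243.1 180.7] 3.8 z 0.19
scene handle 310 [605.9 -23.2] [ 33.2 109.4] 3.8 z 0.154
scene blocktop 1912 [ 410.5 -144.2] [528.3 218.6] 86.0 z 0.085
scene 1 90 [438. 188.] rgb [76. 74. 68.] mean [ 0.458 -0.334  0.141] zmax 0.166 top [ 0.4579 -0.3352  0.1614]
scene 2 221 [414. 193.] rgb [50. 48. 42.] mean [ 0.467 -0.28   0.141] zmax 0.16 top [ 0.4689 -0.2848  0.1549]
scene 3 129 [392. 197.] rgb [72. 70. 65.] mean [ 0.48  -0.234  0.133] zmax 0.148 top [ 0.4817 -0.2373  0.1447]
top cabtop 6598 [763.6 -14.5] [241.5 180. ] 4.0 z 0.189
top handle 237 [603.1 -26.4] [109.1  33.6] 89.9 z 0.154
top blocktop 1562 [ 404.  -205.1] [375.7 222.8] 82.4 z 0.085
top 1 70 [369. 250.] rgb [77. 72. 66.] mean [ 0.481 -0.238  0.137] zmax 0.15 top [ 0.4817 -0.2405  0.1453]
top 2 132 [389. 255.] rgb [36. 30. 23.] mean [ 0.469 -0.284  0.147] zmax 0.161 top [ 0.4691 -0.2868  0.1559]
top 3 41 [410. 260.] rgb [72. 64. 54.] mean [ 0.457 -0.337  0.14 ] zmax 0.165 top [ 0.4577 -0.3378  0.1618]
```

View pics/crop1.png

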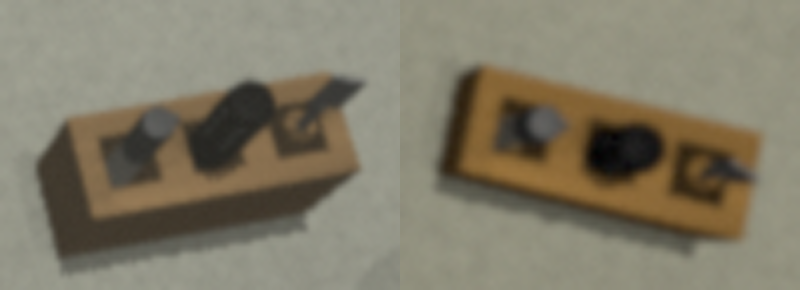

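The crop confirms it: the thick black ribbed handle in the middle well (scene 414,193; top 389,255) is the screwdriver. To its left is the slim grey-capped marker, and to its right the spatula blade. Next I'll refine the handle, block and screwdriver axis.

```bash
python3 - <<'E'
from h import *
a=np.radians(3.85);c=np.array([.764,-.0136])
R=np.array([[np.cos(a),-np.sin(a)],[np.sin(a),np.cos(a)]])
for n in('scene','top'):
    f=load(n);P=pts(f);x,y,z=P[...,0],P[...,1],P[...,2]
    m=(abs(z-.155)<.008)&(x>.4)&(x<.66)&(abs(y)<.12)
    q=(P[m][:,:2]-c)@R
    u=q[:,0]; print(n,'cabframe x hist',np.percentile(u,[1,10,25,50,75,90,99]).round(4))
    h=np.histogram(u,np.arange(-.2,-.11,.005));print(list(zip(h[1].round(3),h[0])))
    b=q[np.abs(q[:,1])<.03];print('mid part x',np.percentile(b[:,0],[2,50,98]).round(4),'y ext',q[:,1].min().round(4),q[:,1].max().round(4))
    k=(abs(z-.086)<.005)&(x>.4)&(x<.55)&(y<-.17)&(y>-.42)
    k=cv2.morphologyEx(k.astype(np.uint8),cv2.MORPH_OPEN,np.ones((2,2)))>0
    r=cv2.minAreaRect((P[k][:,:2]*1000).astype(np.float32));print('block',r)
    for s,(cx,cy) in {'sd':(.469,-.283)}.items():
        for lo,hi in((.095,.115),(.115,.135),(.135,.15),(.15,.165)):
            k=(abs(x-cx)<.022)&(abs(y-cy)<.025)&(z>lo)&(z<hi)
            print(s,lo,k.sum(),P[k].mean(0).round(4),P[k].min(0).round(4),P[k].max(0).round(4))
E
```

```text
scene cabframe x hist [-0.1747 -0.1731 -0.1697 -0.1548 -0.1341 -0.1335 -0.1152]
[(np.float64(-0.2), np.int64(0)), (np.float64(-0.195), np.int64(0)), (np.float64(-0.19), np.int64(0)), (np.float64(-0.185), np.int64(0)), (np.float64(-0.18), np.int64(0)), (np.float64(-0.175), np.int64(134)), (np.float64(-0.17), np.int64(102)), (np.float64(-0.165), np.int64(22)), (np.float64(-0.16), np.int64(16)), (np.float64(-0.155), np.int64(17)), (np.float64(-0.15), np.int64(17)), (np.float64(-0.145), np.int64(14)), (np.float64(-0.14), np.int64(20)), (np.float64(-0.135), np.int64(196)), (np.float64(-0.13), np.int64(2)), (np.float64(-0.125), np.int64(1)), (np.float64(-0.12), np.int64(5))]
mid part x [-0.1746 -0.1678 -0.1331] y ext -0.0859 0.0911
block ((434.7178039550781, -134.25894165039062), (119.68647766113281, 558.0294189453125), 11.608579635620117)
sd 0.095 24 [ 0.4656 -0.2772  0.109 ] [ 0.4563 -0.2887  0.0954] [ 0.4811 -0.2716  0.115 ]
sd 0.115 52 [ 0.4661 -0.2767  0.1253] [ 0.4565 -0.2897  0.1153] [ 0.481  -0.2719  0.1344]
sd 0.135 42 [ 0.4663 -0.277   0.1426] [ 0.456  -0.2891  0.136 ] [ 0.4812 -
[... 601 characters left out ...]
)), (np.float64(-0.14), np.int64(16)), (np.float64(-0.135), np.int64(81)), (np.float64(-0.13), np.int64(0)), (np.float64(-0.125), np.int64(1)), (np.float64(-0.12), np.int64(0))]
mid part x [-0.1748 -0.1689 -0.1342] y ext -0.0867 0.0886
block ((468.7817687988281, -212.30239868164062), (384.601318359375, 90.46355438232422), 88.51081848144531)
sd 0.095 5 [ 0.4669 -0.2776  0.1109] [ 0.4577 -0.2821  0.1083] [ 0.4755 -0.2754  0.1142]
sd 0.115 21 [ 0.4675 -0.2782  0.1241] [ 0.4572 -0.285   0.1154] [ 0.4804 -0.2741  0.1344]
sd 0.135 21 [ 0.4686 -0.28    0.143 ] [ 0.4568 -0.3004  0.1351] [ 0.4819 -0.2743  0.1495]
sd 0.15 85 [ 0.4693 -0.2869  0.1554] [ 0.4566 -0.2987  0.1505] [ 0.4813 -0.2754  0.1613]
```

Call:
servo_tool(motion=[0,0,-4,-0.1676,-0.4,0,0,-4,-0.1676,-0.4,0,0,-4,-0.1676,-0.4,0,0,-4,-0.1676,-0.4,0,0,-4,-0.1676,-0.4,0,0,0,-0.1676,-0.4,0,0,0,-0.1676,-0.4,35,32.4,0,0,-0.4,35,32.4,0,0,-0.4,35,32.4,0,0,-0.4,35,32.4,0,0,-0.4,35,32.4,0,0,-0.4,35,32.4,0,0,-0.4,35,32.4,0,0,-0.4,35,32.4,0,0,-0.4,35,32.4,0,0,-0.4,35,32.4,0,0,-0.4,35,32.4,0,0,-0.4,35,32.4,0,0,-0.4,0,0,0,0,-0.4], newtons=40)

```text
time_s: 2.6
tcp_pos: [0.5961, -0.0214, 0.2502]
orientation: [0.682, 0.732, -0.0, -0.001]
wrist_force: [-0.1, -1.2, -0.0]
grip_width: 0.0253
finger_force: 0.0
```

Call:
servo_tool(motion=[-3.6,-1,0,0,-0.42,0,0,25,0,-0.42,0,0,25,0,-0.42,0,0,20,0,-0.42,0,0,15,0,-0.42,0,0,15,0,-0.42,0,0,10,0,-0.42,0,0,10,0,-0.42,0,0,0,0,-0.42])

```text
time_s: 3.72
tcp_pos: [0.5948, -0.0279, 0.1317]
orientation: [0.683, 0.731, 0.0, 0.001]
wrist_force: [-0.0, -0.6, 1.5]
grip_width: 0.0248
finger_force: 0.4
```

Call:
servo_tool(motion=[0,0,0,0,-1,0,0,0,0,-1,0,0,0,0,-1,0,0,0,0,-1,0,-6,0,0,-1,0,-12,0,0,-1,0,-12,0,0,-1,0,-12,0,0,-1,0,-12,0,0,-1,0,-12,0,0,-1,0,-12,0,0,-1,0,-12,0,0,-1,0,-12,0,0,-1,0,-9,0,0,-1,0,-4,0,0,-1,0,0,0,0,-1])

```text
time_s: 5.72
tcp_pos: [0.4784, -0.0358, 0.1315]
orientation: [0.683, 0.73, -0.001, -0.0]
wrist_force: [-0.3, -2.4, 7.4]
grip_width: 0.0097
finger_force: 39.8
```

Call:
servo_tool(motion=[0,0,0,0,-0.42,0,0,0,0,-0.42,0,0,-8,0,-0.42,0,0,-20,0,-0.42,0,0,-30,0,-0.42,0,0,-30,0,-0.42,0,0,-30,0,0.3,0,0,0,0.139,0.3,0,0,0,0.139,0.3,-35,6,0,0,0.3,-35,6,0,0,0.3,-35,6,0,0,0.3,-35,6,0,0,0.3,0,0,0,0,0.3])

```text
time_s: 7.48
tcp_pos: [0.4736, -0.1793, 0.2493]
orientation: [0.778, 0.628, -0.0, 0.0]
wrist_force: [-0.0, 0.7, 0.4]
grip_width: 0.0555
finger_force: 0.0
```

```bash
python3 - <<'E'
from h import *
ims=[]
for n in('scene','top'):
    f=grab(n); ims.append(cv2.resize(f['pixels'],(400,300)))
    P=pts(f);x,y,z=P[...,0],P[...,1],P[...,2]
    a=np.radians(3.85);c=np.array([.764,-.0136]);R=np.array([[np.cos(a),-np.sin(a)],[np.sin(a),np.cos(a)]])
    m=(abs(z-.155)<.008)&(x>.4)&(x<.58)&(abs(y)<.1)
    q=(P[m][:,:2]-c)@R; print(n,m.sum(),np.percentile(q[:,0],[2,50,98]).round(4),q[:,1].min(),q[:,1].max())
    m=(abs(z-.175)<.004)&(x>.45)&(x<.58)&(abs(y)<.12)
    q=(P[m][:,:2]-c)@R; print('panel',m.sum(),np.percentile(q[:,0],[2,50,98]).round(4),q[:,1].min(),q[:,1].max())
    for lo,hi in((.095,.12),(.12,.14),(.14,.152),(.152,.165)):
        k=(abs(x-.469)<.022)&(abs(y+.283)<.025)&(z>lo)&(z<hi)
        if k.any(): print('sd',lo,k.sum(),P[k].mean(0).round(4),P[k].min(0).round(4),P[k].max(0).round(4))
save(np.hstack(ims),'look2.png')
E
```

```text
scene 498 [-0.289  -0.2797 -0.2481] -0.06974552678377124 0.08882691683336394
panel 558 [-0.2488 -0.2424 -0.2353] -0.08696427269400475 0.0886578351333865
top 292 [-0.2894 -0.2817 -0.2491] -0.06972665821215929 0.08502239549693401
panel 404 [-0.2491 -0.2424 -0.2358] -0.08917477230905338 0.08648501555927648
```

View pics/look2.png

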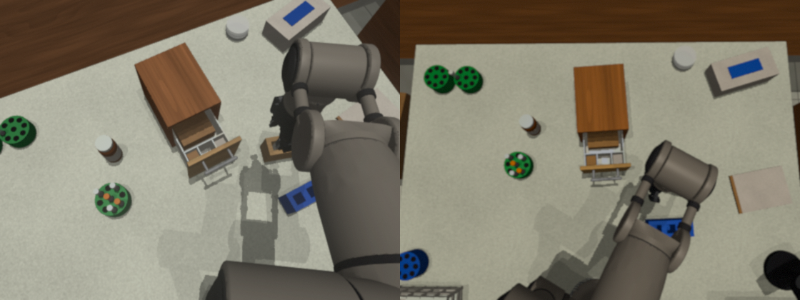

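Both views show the drawer well open, with its handle about 115 mm further out (right view near 605,180). The middle compartment behind the panel is clear. The arm hovers between the drawer and the block.

Call:
servo_tool(motion=[-26,4.4,0,0,0.3,-26,4.4,0,0,0.3,-26,4.4,0,0,0.3,-26,4.4,0,0,0.3,0,0,0,0,0.3,0,0,0,0,0.3])

```text
time_s: 8.32
tcp_pos: [0.4694, -0.2814, 0.2493]
orientation: [0.777, 0.629, 0.0, -0.0]
wrist_force: [0.3, 0.4, -0.2]
grip_width: 0.0551
finger_force: 0.0
```

```bash
python3 -c "
from h import *
o=readout.get_obs();print(o['tcp_pos'],o['orientation'],o['wrist_force'])
"
```

```text
[ 0.46938629 -0.28143979  0.24929285] [ 7.77259708e-01  6.29179784e-01  1.68237847e-04 -3.42778182e-04] [ 0.29624164  0.35706281 -0.16839741]
```

Call:
servo_tool(motion=[-2,0,20,0,0.3,0,0,25,0,0.3,0,0,25,0,0.3,0,0,20,0,0.3,0,0,15,0,0.3,0,0,15,0,0.3,0,0,10,0,0.3,0,0,8,0,0.3,0,0,0,0,0.3,0,0,0,0,0.3])

```text
time_s: 9.57
tcp_pos: [0.469, -0.285, 0.1117]
orientation: [0.778, 0.629, 0.0, 0.0]
wrist_force: [-0.1, -0.0, 0.6]
grip_width: 0.0556
finger_force: 0.0
```

Call:
servo_tool(motion=[0,0,0,0,-1,0,0,0,0,-1,0,0,0,0,-1,0,0,0,0,-1,0,0,0,0,-1,0,0,0,0,-1,0,0,-10,0,-1,0,0,-10,0,-1,0,0,-10,0,-1,0,0,0,0,-1], newtons=50)

```text
time_s: 10.82
tcp_pos: [0.469, -0.2851, 0.1423]
orientation: [0.778, 0.629, 0.0, 0.001]
wrist_force: [-0.8, -0.1, -1.5]
grip_width: 0.0251
finger_force: 49.7
```

Call:
servo_tool(motion=[0,0,-25,0,-1,0,0,-25,0,-1,0,0,-25,0,-1,0,0,-20,0,-1,0,0,-12,0.1847,-1,0,0,-12,0.1847,-1,0,0,-12,0.1847,-1,0,0,-12,0.1847,-1,0,0,-12,0.1847,-1,0,0,-12,0.1847,-1,0,0,-8,0.1847,-1,0,0,0,0,-1,0,0,0,0,-1])

```text
time_s: 12.45
tcp_pos: [0.4685, -0.2846, 0.3157]
orientation: [0.999, 0.035, -0.0, -0.0]
wrist_force: [0.5, 0.3, -1.2]
grip_width: 0.0249
finger_force: 49.7
```

```bash
python3 - <<'E'
from h import *
ims=[]
for n in('scene','top'):
    f=grab(n); r=(100,340,300,500) if n=='scene' else (150,340,280,480)
    ims.append(cv2.resize(f['pixels'][r[0]:r[1],r[2]:r[3]],(400,400)))
save(np.hstack(ims),'look3.png')
E
```

```text
(no output)
```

View pics/look3.png

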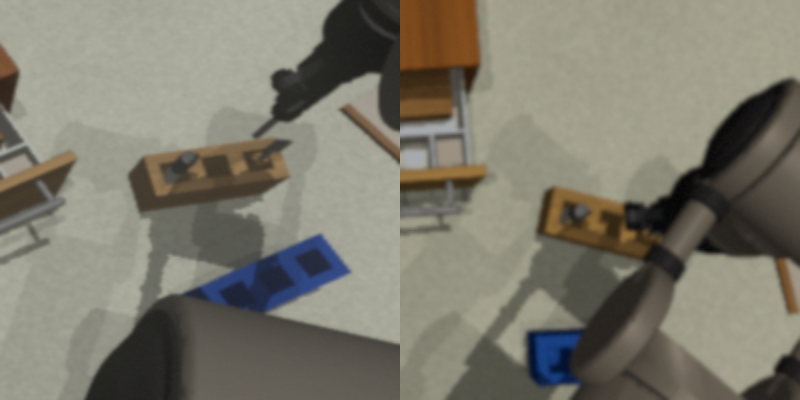

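The screwdriver hangs from the gripper, shaft down (left crop 262,130). The middle well is now empty and the marker and spatula are still in the block.

Call:
servo_tool(motion=[6,-15,0,0,-1,13,-31.5,0,0,-1,13,-31.5,0,0,-1,13,-31.5,0,0,-1,13,-31.5,0,0,-1,13,-31.5,0,0,-1,13,-31.5,0,0,-1,13,-31.5,0,0,-1,6,-15,0,0,-1,0,0,0,0,-1,0,0,0,0,-1])

```text
time_s: 13.92
tcp_pos: [0.5545, -0.0287, 0.3162]
orientation: [0.999, 0.033, -0.0, 0.0]
wrist_force: [-0.2, -0.9, -1.8]
grip_width: 0.025
finger_force: 49.7
```

```bash
python3 - <<'E'
from h import *
ims=[]
for n in('scene','top'):
    f=grab(n);P=pts(f);x,y,z=P[...,0],P[...,1],P[...,2]
    for lo in np.arange(.2,.31,.015):
        k=(abs(x-.5545)<.04)&(abs(y+.028)<.04)&(z>lo)&(z<lo+.015)
        if k.sum()>2: print(n,lo.round(3),k.sum(),P[k].mean(0).round(4),P[k].min(0).round(3),P[k].max(0).round(3))
    r=(130,280,180,380)
    ims.append(cv2.resize(f['pixels'][r[0]:r[1],r[2]:r[3]],(400,300),interpolation=cv2.INTER_CUBIC))
save(np.hstack(ims),'look4.png')
E
```

```text
(no output)
```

View pics/look4.png

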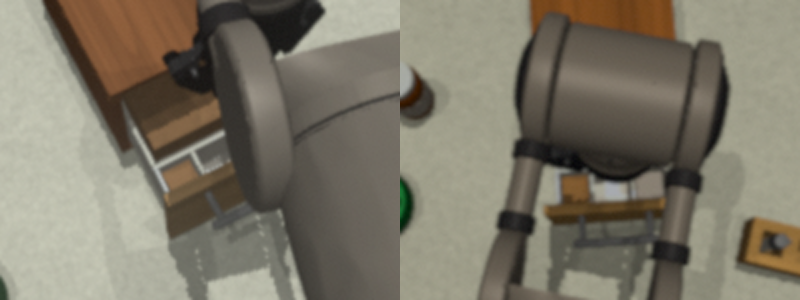

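```bash
python3 - <<'E'
from h import *
f=load('scene');T=np.linalg.inv(f['extrinsics'])
for p in ([.4685,-.2846,.21],[.4785,-.2846,.21],[.4685,-.2746,.21],[.4685,-.2846,.28]):
    q=f['camera_matrix']@(T[:3,:3]@p+T[:3,3]);u=q[:2]/q[2];print((u[0]-300)*2,(u[1]-100)/.6)
E
```

```text
254.66426194571682 133.78128139004835
249.62210163890518 126.78114144739283
246.1014910969334 136.88149814607178
282.3615274160278 110.5870075144287
```

Call:
servo_tool(motion=[0,0,15,0,-1,0,0,20,0,-1,0,0,20,0,-1,0,0,20,0,-1,0,0,20,0,-1,0,0,20,0,-1,0,0,20,0,-1,0,0,20,0,-1,0,0,12,0,-1,0,0,8,0,-1,0,0,5,0,-1,0,0,4,0,-1,0,0,0,0,-1,0,0,0,0,-1])

```text
time_s: 15.78
tcp_pos: [0.555, -0.028, 0.1327]
orientation: [0.999, 0.034, 0.0, 0.0]
wrist_force: [0.6, -0.5, -1.2]
grip_width: 0.0247
finger_force: 49.7
```

Call:
servo_tool(motion=[0,0,4,0,-1,0,0,3,0,-1,0,0,2,0,-1,0,0,1,0,-1,0,0,0,0,-1,0,0,0,0,-1])

```text
time_s: 16.52
tcp_pos: [0.5548, -0.028, 0.1224]
orientation: [0.999, 0.034, 0.0, 0.0]
wrist_force: [0.2, -0.4, -0.9]
grip_width: 0.0248
finger_force: 49.7
```

Call:
servo_tool(motion=[0,0,0.8,0,-1,0,0,0.8,0,-1,0,0,0,0,-1])

```text
time_s: 16.9
tcp_pos: [0.5552, -0.028, 0.1218]
orientation: [0.999, 0.034, 0.001, 0.0]
wrist_force: [-1.6, -0.7, 7.0]
grip_width: 0.025
finger_force: 50.5
```

Call:
servo_tool(motion=[0,0,0,0,-0.38,0,0,0,0,-0.33,0,0,0,0,-0.28,0,0,0,0,-0.22,0,0,0,0,-0.15,0,0,0,0,-0.05,0,0,0,0,0.1,0,0,0,0,0.3,0,0,0,0,0.5,0,0,0,0,0.7,0,0,0,0,0.85,0,0,0,0,0.85,0,0,0,0,0.85])

```text
time_s: 18.52
tcp_pos: [0.5548, -0.028, 0.1207]
orientation: [0.999, 0.034, 0.0, 0.0]
wrist_force: [-1.1, 0.2, -0.4]
grip_width: 0.079
finger_force: 0.0
```

Call:
servo_tool(motion=[0,0,-5,0,0.85,0,0,-10,0,0.85,0,0,-15,0,0.85,0,0,-20,0,0.85,0,0,-25,0,0.85,0,0,-25,0,0.85,0,0,-30,0,0.85,0,0,-30,0,0.85,0,0,-30,0,0.85,-10,30,0,0,0.85,-15,45,0,0,0.85,-15,45,0,0,0.85,-15,45,0,0,0.85,-15,45,0,0,0.85,-15,45,0,0,0.85,-10,30,0,0,0.85,0,0,0,0,0.85,0,0,0,0,0.85])

```text
time_s: 20.78
tcp_pos: [0.4792, -0.318, 0.3114]
orientation: [0.999, 0.034, 0.0, 0.0]
wrist_force: [0.2, -0.5, 0.1]
grip_width: 0.0791
finger_force: 0.0
```

```bash
python3 - <<'E'
from h import *
ims=[]
for n in('scene','top'):
    f=grab(n)
    P=pts(f);a=np.radians(3.85);q=(P[...,:2]-[.764,-.0136])@np.array([[np.cos(a),-np.sin(a)],[np.sin(a),np.cos(a)]])
    z=P[...,2];m=(abs(z-.175)<.004)&(q[...,0]<-.2)&(q[...,0]>-.3)&(abs(q[...,1])<.1);print(n,'panel',np.percentile(q[m][:,0],[2,98]))
    m=(abs(q[...,0]+.21)<.024)&(abs(q[...,1])<.06)&(z>.1);print(m.sum(),q[m].mean(0),z[m].max() if m.any() else 0)
    ims.append(cv2.resize(f['pixels'][60:310,130:460],(400,300),interpolation=cv2.INTER_CUBIC))
save(np.hstack(ims),'look5.png')
E
```

```text
scene panel [-0.24864286 -0.23525946]
192 [-0.21382483  0.00263221] 0.1692462762876351
top panel [-0.24921485 -0.23575018]
103 [-0.21351218 -0.0030463 ] 0.17006276437932455
```

View pics/look5.png

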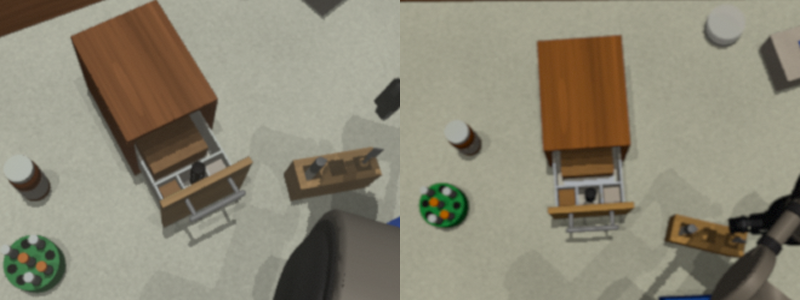

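The screwdriver stands in the middle compartment (left 198,172; right 590,193) with its top at about 0.17 m, so it is resting on the floor. The drawer is still open, the marker and spatula are in the block, and the bottle is where it was.

```bash
python3 -c "
from bench import close_job; print(close_job())"
```

```text
the job is handed in; nothing more can be done
None
```

I pulled the drawer at least 115 mm open and set the screwdriver down, blade first, in its middle compartment; the marker, spatula and bottle stayed where they were, and I handed the job in at about 21 s.

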